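# Turn over the status flags of the two drug vials

### The arm

A 6-joint arm with a two-finger parallel gripper is mounted at the origin on a cart in front of the work surface, level with it; the furniture and walls round the work are solid. World frame = base frame: x ahead of the robot, y to its left, z up, the work surface at z = 0. Lengths are in m, angles in rad, forces in N, time in s.
With the tool pointing down it reaches from about 0.35 to 0.975 m from the base axis. Payload 4.9 kg.
Tool frame: the origin (TCP) lies on the mounting face of the last link; the fingertips stand 173 mm ahead of it and the grasp point (between the pads) lies 155 mm ahead of it; z points along the fingers, y is the direction in which the jaws open and shut (so a half turn about z gives the same grasp; the last joint's range is limited). The gripper opens to 85 mm and grips with 20 to 120 N. Pads are 22 mm wide; open, the fingers measure 114 mm over their backs; the gripper's body (76 mm by 85 mm) begins 54 mm behind the grasp point. The pads swing forward as they close: fully open they stand 13 mm farther back than shut.
Start: joints at [-1.441, 0.053, 1.613, -0, 1.476, -0.119], TCP at [0.154, -0.606, 0.405] pointing down, gripper open.
Joint ranges: [-3.01, 3.01], [-1.01, 2.22], [0.06, 2.58], [-1.02, 4.17], [0.09, 2.62], [-3.14, 3.14]. Speed limits (rad/s): [2.57, 2.57, 3.14, 3.14, 3.14, 3.14].

### API

Orientations are given as a rotation vector (axis times angle).
In Python, from station import ctrl gives the robot as it stands. The module is installed in compiled form; this text tells all that it offers.
- The arm moves only by the tool jog_arm, never from a script. Its argument "steps" is a list of rows, each a list of 2 entries, a list of its own where there are three numbers: the shift along the tool's x, y, z in cm, then the turn, a rotation vector about the tool's x, y, z in degrees. In form: [[[tx, ty, tz], [rx, ry, rz]], ...]. A call has 1 to 8 rows; each row shifts and turns the pose as measured when the row begins, along the tool's axes as they then stand; what a row does not reach is not made up. A row lasts 1/10 s, in which the tool goes at most 50 mm and 8.59 degrees, less where a joint would pass 70% of its speed; a pose out of reach is approached as far as the arm can. A call is refused whole if a number of a shift passes 5 or a number of a turn 8.59, either way. A call with a gripper value outside its range is refused whole. "fingers" is the gripper command: -1 is shut, 1 is fully open, values between are in proportion, set as the call begins (left out, the last holds). The fingers move at their own pace and stop on an object; "grip_force" is the grip in N (left out, the last holds). Time passes only in rows, so rows that do not move let the fingers close. It gives the time, the measured TCP pose, the force and the opening at its end, in the units of the state.
- ctrl.get_obs(): the state, without advancing time (a new reading comes with each control period).
- ctrl.get_image(name): name is "scene" or "top" or "wrist"; returns the picture (420x560x3 uint8, red, green, blue); there is no depth.
- ctrl.camera_info(name): a dict with "K" (3x3 intrinsics, pixels), "dist_coeffs" ([k1, k2, p1, p2, k3] as OpenCV has them; the pictures are not rectified), "camera_from_world" (4x4, takes a point from world to camera coordinates). Camera axes: x right, y up, looking along -z (the intrinsics and any distortion apply to the point x, -y, -z); pixel columns grow to the right and rows downward; lengths in m; the calibration is good to about 2 mm. A picture is of the moment at which its call begins: read the wrist's pose just before it. camera_info takes no time and is no camera call; for the wrist camera it gives the pose at the moment of the call.
- ctrl.finish_job(): hands the job in, once; it reports no verdict.
The state is a dict: "t": time; "q": joint angles; "dq": joint speeds; "effort": joint torques, N m; "tool_pos": TCP position; "tool_rot": TCP orientation; "contact_force": force on the tool from outside, world axes, zero at the start; "wrist_torque": the same for the moment, N m; "opening": finger opening in m.
Only numpy, scipy, OpenCV 4.12 (cv2) and the standard library are available. Lean on these libraries where they do the work, as an engineer would, in place of code of your own. Each camera call takes 0.05 s, during which the arm holds its last target.

### The job

The stand on the worktop has three bays, each holding one container with a hinged flag in front of it. Push the flag of each of the two drug vials up and right over its pivot, so that it lies flat on its container's side with its ring face up; leave the flag of the specimen pot as it is. Only push the flags, never pinch one, and do not pick up, shift or tip the containers or the things lying round the stand.

Things in the scene. Friction and masses are not known exactly. Their poses are not given: they have to be found in the camera images.
- stand: Fixed grey metal stand with three bays side by side. Origin on the worktop straight below the middle of the hinge axis, which runs along y 70 mm above the worktop; x to the robot's left and partly ahead (x axis at 1.0 to 1.7 rad from the robot's), z up. Bays at y = +80, 0, -80 mm, containers about x = +102 mm. Base plate 6 mm thick, x -50 to +135 mm. Posts 8 mm wide, 77 mm high at y +-40, +-117. 6 mm rest bars for the flags at x +-20 mm.
- flag_near (a joint): Hinge of the near flag (stand y = +80 mm): white plate 52 mm wide, 4 mm thick, reaching 72 mm from the hinge axis. 0 = flat, pointing along stand -x (robot's right), bars up (start); 1.57 = upright; 3.14 = flat towards the container, ring up. No spring or catch; 55 g; falls back below 1.57, falls over by itself beyond 1.7.
- flag_near_edge (a point): Middle of the free edge of the near flag, at half thickness; 72 mm from the hinge axis, 70 mm above the worktop at the start. The edge overhangs the base plate by 22 mm, so there is 65 mm of clear space under it; keep fingertips under a flag over 30 mm from the hinge axis, clear of the rest bar. Each face has a panel 52 x 42 mm, 1.3 mm proud: one with two grey bars, one with a grey ring.
- flag_middle (a joint): Hinge of the middle flag (stand y = 0 mm): white plate 52 mm wide, 4 mm thick, reaching 72 mm from the hinge axis. 0 = flat, pointing along stand -x (robot's right), bars up (start); 1.57 = upright; 3.14 = flat towards the container, ring up. No spring or catch; 55 g; falls back below 1.57, falls over by itself beyond 1.7.
- flag_middle_edge (a point): Middle of the free edge of the middle flag, at half thickness; 72 mm from the hinge axis, 70 mm above the worktop at the start. The edge overhangs the base plate by 22 mm, so there is 65 mm of clear space under it; keep fingertips under a flag over 30 mm from the hinge axis, clear of the rest bar. Each face has a panel 52 x 42 mm, 1.3 mm proud: one with two grey bars, one with a grey ring.
- flag_far (a joint): Hinge of the far flag (stand y = -80 mm): white plate 52 mm wide, 4 mm thick, reaching 72 mm from the hinge axis. 0 = flat, pointing along stand -x (robot's right), bars up (start); 1.57 = upright; 3.14 = flat towards the container, ring up. No spring or catch; 55 g; falls back below 1.57, falls over by itself beyond 1.7.
- flag_far_edge (a point): Middle of the free edge of the far flag, at half thickness; 72 mm from the hinge axis, 70 mm above the worktop at the start. The edge overhangs the base plate by 22 mm, so there is 65 mm of clear space under it; keep fingertips under a flag over 30 mm from the hinge axis, clear of the rest bar. Each face has a panel 52 x 42 mm, 1.3 mm proud: one with two grey bars, one with a grey ring.
- vial_a: Drug vial, glass, 25 mm diameter, 52 mm high with a cap, the other vial is alike; stands loose in one of the bays. Origin at the centre of its underside, z up.
- vial_b: Drug vial, glass, 25 mm diameter, 52 mm high with a cap, the other vial is alike; stands loose in one of the bays. Origin at the centre of its underside, z up.
- specimen_pot: White lidded specimen pot, 47 mm diameter, 60 mm high; stands loose in one of the bays. Origin at the centre of its underside, z up.
- tape_skin: Bystander: roll of tape, 54 mm, 12 mm high, lying beyond the containers. Origin at the centre of its underside.
- airway_green: Bystander: curved plastic airway, 66 x 76 x 12 mm, lying on the flags' side of the stand. Origin at the centre of its underside.
- forceps: Bystander: steel forceps, 132 mm long, 7 mm high, lying on the worktop just off the flags' free edges. Origin at the centre of its underside.
- laryngoscope_1: Bystander: folded laryngoscope with black handle, 63 x 126 x 27 mm, lying on the flags' side of the stand. Origin at the centre of its underside.
- needle_box: Bystander: small carton, 40 x 75 x 26 mm, on the flags' side of the stand. Origin at the centre of its underside.
There are look-alikes about, which are no part of the job. What is shaped like the vial_a but yellow is not meant.

How it is judged:
By the outcome, as a careful person would: the job done as asked, in the order asked, and still so for the second after the job is handed in, with the robot touching nothing.
It also fails if it takes over 45 s, if anything falls off the work surface, if the arm or the gripper's body presses on something with over 40 N, if the wrist force passes 120 N, or if a joint passes its speed limit or range.

## Working session

There is one attempt and no reset: what is moved stays moved. The work goes in short steps, Python scripts to look and compute and a tool call to move; the robot and the scene stay as the last step left them, time stands still between calls to the robot, and variables do not carry over. Pictures are saved under pics/ and viewed, and the job is handed in when it is done.

Besides the shell and the picture viewer there is one more tool, called after ">>>" as a command line: name --argument value ..., lists and objects as JSON in quotes. jog_arm: Moves the arm, as the interface text tells. Its arguments: {"type":"object","properties":{"steps":{"type":"array","items":{"type":"array"}},"fingers":{"type":"number"},"grip_force":{"type":"number"}},"required":["steps"]}

```bash
mkdir -p pics
python3 - <<'E'
from station import ctrl
import cv2, numpy as np
np.set_printoptions(precision=4,suppress=True)
for n in ("scene","top","wrist"):
    im=ctrl.get_image(n); cv2.imwrite(f"pics/{n}0.png",im[:,:,::-1])
    c=ctrl.camera_info(n); print(n,np.array(c["K"]),c["dist_coeffs"],np.array(c["camera_from_world"]))
print(ctrl.get_obs())
E
```

```text
scene [[513.7284   0.     287.3617]
 [  0.     513.7284 221.6046]
 [  0.       0.       1.    ]] [0.0358 0.     0.     0.     0.    ] [[-0.8162 -0.5778 -0.0072  0.4259]
 [ 0.2698 -0.392   0.8795 -0.227 ]
 [-0.5109  0.7159  0.4759 -0.7508]
 [ 0.      0.      0.      1.    ]]
top [[455.2401   0.     275.3919]
 [  0.     455.2401 207.047 ]
 [  0.       0.       1.    ]] [-0.0967  0.      0.      0.      0.    ] [[-0.0073 -0.999  -0.0431 -0.0197]
 [ 0.983  -0.0151  0.1829 -0.5211]
 [-0.1833 -0.041   0.9822 -0.8675]
 [ 0.      0.      0.      1.    ]]
wrist [[299.3192   0.     279.873 ]
 [  0.     299.3192 208.2977]
 [  0.       0.       1.    ]] [0.0175 0.     0.     0.     0.    ] [[ 0.2475 -0.9689 -0.0015 -0.6241]
 [ 0.931   0.2382 -0.2764  0.0365]
 [ 0.2682  0.067   0.961  -0.3791]
 [ 0.      0.      0.      1.    ]]
{'t': 0.15, 'q': array([-1.441 ,  0.0533,  1.614 , -0.    ,  1.476 , -0.119 ]), 'dq': array([ 0.0019, -0.0016, -0.0042,  0.0011, -0.0007, -0.0001]), 'effort': array([  0.0007, -39.4239, -37.0722,  -0.0001,   0.0047,   0.    ]), 'tool_pos': array([ 0.1539, -0.6055,  0.4037]), 'tool_rot': array([-3.1156, -0.3896,  0.    ]), 'contact_force': array([-0.0521,  0.5883, -0.2201]), 'wrist_torque': array([ 0.0236, -0.0422,  0.0043]), 'opening': 0.08582412101646268}
```

View pics/scene0.png

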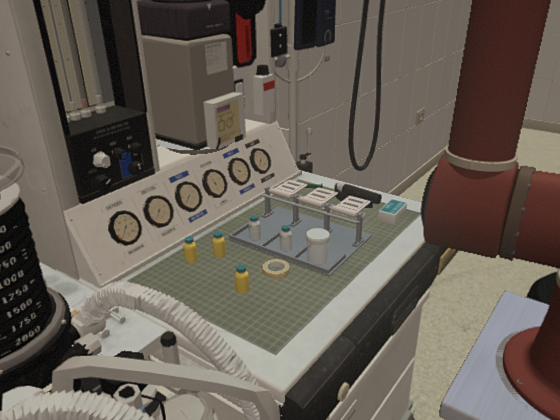

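View pics/top0.png

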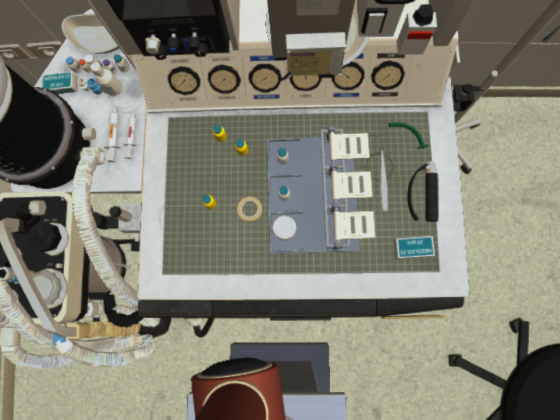

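View pics/wrist0.png

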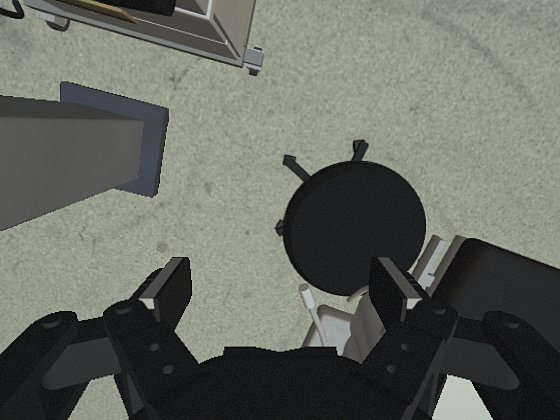

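The pot at top-view pixel (284,228) is in the near bay. The vials at (284,191) and (283,155) are in the middle and far bays, so those are the two flags to push. Next I'll measure the flags.

```bash
cat > h.py <<'E'
from station import ctrl
import cv2, numpy as np
np.set_printoptions(precision=4,suppress=True)
def ray(n,px):
    c=ctrl.camera_info(n);K=np.array(c["K"]);T=np.array(c["camera_from_world"])
    u=cv2.undistortPoints(np.array(px,float).reshape(-1,1,2),K,np.array(c["dist_coeffs"])).reshape(-1,2)
    d=np.c_[u[:,0],-u[:,1],-np.ones(len(u))]@T[:3,:3]
    o=-T[:3,:3].T@T[:3,3]
    return o,d
def onplane(n,px,z):
    o,d=ray(n,px); return o+d*((z-o[2])/d[:,2])[:,None]
def proj(n,P):
    c=ctrl.camera_info(n);K=np.array(c["K"]);T=np.array(c["camera_from_world"])
    p=np.atleast_2d(P)@T[:3,:3].T+T[:3,3]; p=p*[1,-1,-1]
    return cv2.projectPoints(p.reshape(-1,1,3),np.zeros(3),np.zeros(3),K,np.array(c["dist_coeffs"]))[0].reshape(-1,2)
E
python3 - <<'E'
from h import *
im=cv2.imread("pics/top0.png")
m=cv2.inRange(im,(170,180,180),(255,255,255)); 
r=np.zeros_like(m); r[125:245,325:385]=255; m&=r
m=cv2.morphologyEx(m,cv2.MORPH_CLOSE,np.ones((5,5)))
for c in cv2.findContours(m,0,2)[0]:
    if cv2.contourArea(c)>200:
        R=cv2.minAreaRect(c); b=cv2.boxPoints(R); print(R); print(onplane("top",b,.072)); print(onplane("top",[R[0]],.072))
cv2.imwrite("pics/crop.png",cv2.resize(im[110:270,180:460],None,fx=2.8,fy=2.8,interpolation=2))
E
```

```text
((355.0, 225.0), (38.0, 28.0), 0.0)
[[ 0.452  -0.1428  0.072 ]
 [ 0.5067 -0.1445  0.072 ]
 [ 0.5055 -0.2183  0.072 ]
 [ 0.4509 -0.2158  0.072 ]]
[[ 0.4786 -0.1803  0.072 ]]
((352.5, 184.5), (27.0, 37.0), 90.0)
[[ 0.587  -0.1432  0.072 ]
 [ 0.5859 -0.2163  0.072 ]
 [ 0.5314 -0.2137  0.072 ]
 [ 0.5325 -0.1414  0.072 ]]
[[ 0.559  -0.1786  0.072 ]]
((349.5, 145.5), (25.0, 37.0), 90.0)
[[ 0.6663 -0.1398  0.072 ]
 [ 0.665  -0.2142  0.072 ]
 [ 0.6126 -0.2116  0.072 ]
 [ 0.6139 -0.1381  0.072 ]]
[[ 0.6393 -0.1759  0.072 ]]
```

View pics/crop.png

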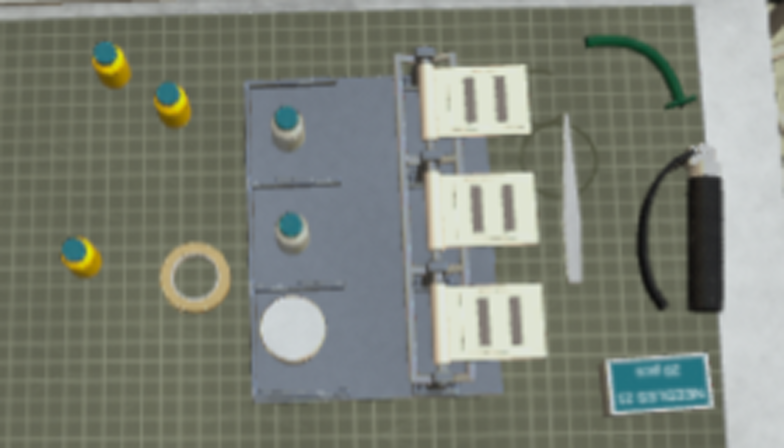

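>>> jog_arm --steps '[[[4.9,-0.9,0],[0,0,0]],[[4.9,-0.9,0],[0,0,0]],[[4.9,-0.9,0],[0,0,0]],[[4.9,-0.9,0],[0,0,0]],[[4.9,-0.9,0],[0,0,0]],[[4.9,-0.9,0],[0,0,0]],[[4.9,-0.9,0],[0,0,0]],[[4.9,-0.9,0],[0,0,0]]]' --fingers -1 --grip_force 20

```text
t: 0.95
tool_pos: [0.5165, -0.4406, 0.4]
tool_rot: [-3.115, -0.369, 0.005]
contact_force: [0.6, -0.1, 0.7]
opening: -0.0001
```

>>> jog_arm --steps '[[[0,0,0],[0,0,-8.5]],[[0,0,0],[0,0,-8.5]],[[0,0,0],[0,0,-8.5]],[[0,0,0],[0,0,-8.5]],[[0,0,0],[0,0,-8.5]],[[0,0,0],[0,0,-8.5]],[[0,0,0],[0,0,-8.5]],[[0,0,0],[0,0,-8.5]]]'

```text
t: 1.75
tool_pos: [0.5235, -0.4343, 0.3942]
tool_rot: [-2.351, -2.063, -0.002]
contact_force: [-0.1, -1.1, 0.1]
opening: -0.0001
```

```bash
cat >> h.py <<'E'
from scipy.spatial.transform import Rotation as Ro
G=np.array([[0,1,0],[0.5,0,.8660254],[.8660254,0,-.5]])
def st(goal=None,G=G):
    o=ctrl.get_obs(); R=Ro.from_rotvec(o["tool_rot"])
    print("t",o["t"],"q",o["q"],"p",o["tool_pos"],"F",o["contact_force"],"open",o["opening"])
    print(R.as_matrix()," tip",o["tool_pos"]+R.as_matrix()[:,2]*.173)
    print("turn to goal deg",np.degrees((R.inv()*Ro.from_matrix(G)).as_rotvec()))
    if goal is not None: print("tool cm to tip goal (cur axes)",R.inv().apply(np.array(goal)-G[:,2]*.173-o["tool_pos"])*100)
E
python3 -c "
from h import *
st()"
```

```text
t 1.75 q [-0.8022  0.1895  1.4819  0.0018  1.4834 -0.6721] p [ 0.5235 -0.4343  0.3942] F [-0.1212 -1.1006  0.0752] open -5.396112056205372e-05
[[ 0.13    0.9915 -0.0079]
 [ 0.9915 -0.1299  0.0108]
 [ 0.0097 -0.0093 -0.9999]]  tip [ 0.5221 -0.4325  0.2212]
turn to goal deg [ 3.4576 59.3242 -7.0223]
```

>>> jog_arm --steps '[[[0,0,0],[0,0,-7.5]],[[0,0,0],[0,8.5,0]],[[0,0,0],[0,8.5,0]],[[0,0,0],[0,8.5,0]],[[0,0,0],[0,8.5,0]],[[0,0,0],[0,8.5,0]],[[0,0,0],[0,8.5,0]],[[0,0,0],[0,8.5,0]]]'

```text
t: 2.55
tool_pos: [0.5234, -0.4332, 0.392]
tool_rot: [-1.561, -1.573, -0.911]
contact_force: [0.3, -0.2, -0.1]
opening: 0.0001
```

```bash
python3 -c "
from h import *
st((.559,-.255,.20))
im=ctrl.get_image('wrist'); cv2.imwrite('pics/w1.png',im[:,:,::-1])"
```

```text
t 2.55 q [-0.8863  0.3669  1.3656  0.744   2.2156 -0.6916] p [ 0.5234 -0.4332  0.392 ] F [ 0.2823 -0.2286 -0.1334] open 8.064944069841547e-05
[[ 0.0017  0.9999 -0.0156]
 [ 0.4836  0.0129  0.8752]
 [ 0.8753 -0.009  -0.4835]]  tip [ 0.5207 -0.2817  0.3084]
turn to goal deg [-0.8963 -1.0781 -0.0877]
tool cm to tip goal (cur axes) [-7.8597  3.6921  7.5265]
```

View pics/w1.png

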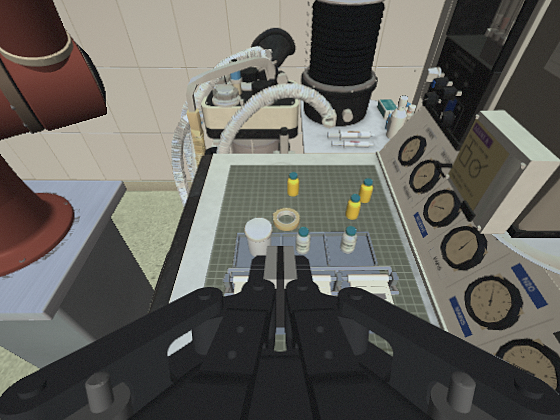

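>>> jog_arm --steps '[[[-2.6,1.2,2.5],[-0.4,-0.5,0]],[[-2.6,1.2,2.5],[-0.4,-0.5,0]],[[-2.6,1.2,2.5],[0,0,0]],[[-2.6,0,1.5],[0,0,0]],[[-2.6,0,1.5],[0,0,0]],[[-2.6,0,1.5],[0,0,0]],[[0,0,0],[0,0,0]]]'

```text
t: 3.3
tool_pos: [0.5591, -0.4059, 0.1873]
tool_rot: [-1.593, -1.592, -0.9]
contact_force: [-1.6, 1.1, -1.0]
opening: -0.0003
```

```bash
python3 -c "
from h import *
st((.559,-.25,.035))
for n in ('scene','top'):
  im=ctrl.get_image(n); cv2.imwrite('pics/%s1.png'%n,cv2.resize(im[100:300,180:460,::-1],None,fx=2.8,fy=2.8))"
```

```text
t 3.3 q [-0.8257  0.5887  1.431   0.6669  1.9263 -0.8603] p [ 0.5591 -0.4059  0.1873] F [-1.5532  1.1122 -1.0467] open -0.0002917251155682218
[[ 0.0024  1.     -0.0032]
 [ 0.5125  0.0015  0.8587]
 [ 0.8587 -0.0037 -0.5125]]  tip [ 0.5586 -0.2574  0.0986]
turn to goal deg [-0.1831  0.8323 -0.1385]
tool cm to tip goal (cur axes) [-5.335   0.0105  3.8967]
```

View pics/top1.png

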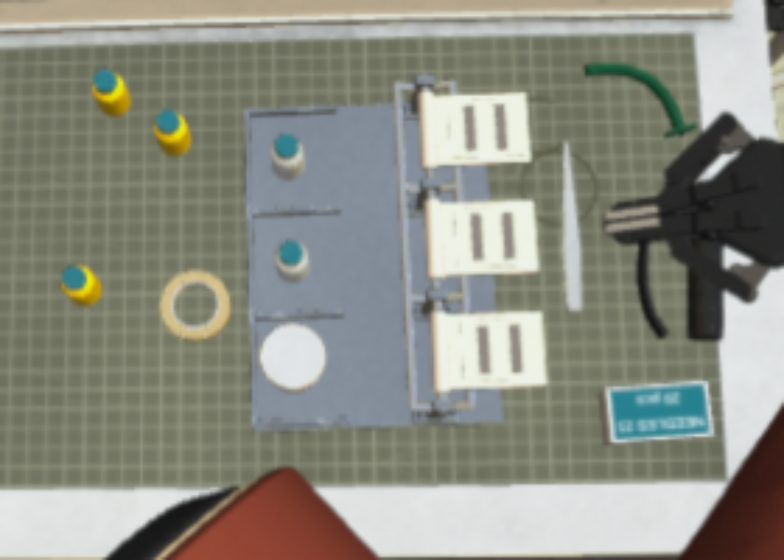

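View pics/scene1.png

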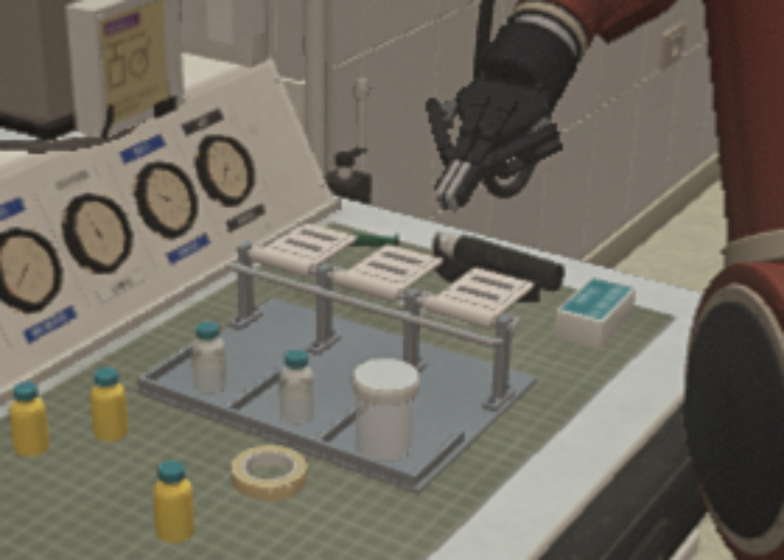

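```bash
python3 -c "
from h import *
print(proj('top',[[.5586,-.2574,.0986],[.559,-.215,.072]]), 'obs tip',180+606/2.8,100+218/2.8,'obs edge',180+537/2.8,100+237/2.8)
print(proj('scene',[[.5586,-.2574,.0986],[.559,-.215,.072]]),'obs tip',180+448/2.8,100+200/2.8,'obs edge',180+420/2.8,100+255/2.8)
print('handle',onplane('top',[[180+690/2.8,100+260/2.8]],.02),'forceps',onplane('top',[[180+572/2.8,100+225/2.8]],.005))
st((.559,-.25,.05))"
```

```text
[[395.4601 180.8782]
 [371.0208 184.2334]] obs tip 396.42857142857144 177.85714285714286 obs edge 371.78571428571433 184.64285714285717
[[339.037  172.816 ]
 [328.8518 189.8348]] obs tip 340.0 171.42857142857144 obs edge 330.0 191.07142857142858
handle [[ 0.5512 -0.3386  0.02  ]] forceps [[ 0.5828 -0.2552  0.005 ]]
t 3.4 q [-0.8258  0.5842  1.4267  0.6694  1.9289 -0.8594] p [ 0.5604 -0.4073  0.1926] F [-0.8388 -0.8563  0.4562] open -8.346783055476646e-05
[[-0.0027  1.      0.0001]
 [ 0.5152  0.0013  0.8571]
 [ 0.8571  0.0023 -0.5152]]  tip [ 0.5605 -0.259   0.1035]
turn to goal deg [0.003  1.0102 0.1537]
tool cm to tip goal (cur axes) [-4.4244 -0.1561  3.529 ]
```

>>> jog_arm --steps '[[[-1.5,0,1.2],[0,0.5,0]],[[-1.5,-0.1,1.2],[0,0.5,0]],[[-1.2,0,1.0],[0,0,0]],[[0,0,0],[0,0,0]]]'

```text
t: 3.8
tool_pos: [0.5612, -0.4006, 0.1413]
tool_rot: [-1.585, -1.597, -0.917]
contact_force: [-0.3, 0.4, 0.3]
opening: -0.0001
```

```bash
python3 -c "
from h import *
st((.559,-.20,.038))"
```

```text
t 3.8 q [-0.8198  0.6494  1.434   0.6675  1.8742 -0.9058] p [ 0.5612 -0.4006  0.1413] F [-0.2686  0.4335  0.2776] open -8.016271499623165e-05
[[-0.0091  1.      0.0033]
 [ 0.5066  0.0018  0.8622]
 [ 0.8621  0.0095 -0.5066]]  tip [ 0.5618 -0.2514  0.0537]
turn to goal deg [0.1878 0.44   0.5237]
tool cm to tip goal (cur axes) [ 1.1236 -0.2274  5.2268]
```

>>> jog_arm --steps '[[[0.0,-0.1,1.1],[0,0,0]],[[0.1,-0.1,1.1],[0,0,0]],[[0.3,0,1.0],[0,0,0]],[[0.4,0,1.0],[0,0,0]],[[0.4,0,1.0],[0,0,0]],[[0,0,0],[0,0,0]]]'

```text
t: 4.4
tool_pos: [0.5594, -0.3446, 0.1248]
tool_rot: [-1.584, -1.598, -0.917]
contact_force: [0.5, -0.4, -0.2]
opening: -0.0
```

```bash
python3 -c "
from h import *
st((.559,-.20,.038))
for n in ('scene','top'):
  im=ctrl.get_image(n); cv2.imwrite('pics/%s2.png'%n,cv2.resize(im[100:300,180:460,::-1],None,fx=2.8,fy=2.8))"
```

```text
t 4.4 q [-0.7673  0.6071  1.5335  0.6939  1.8016 -0.9084] p [ 0.5594 -0.3446  0.1248] F [ 0.4571 -0.4406 -0.2393] open -1.9438799016818156e-05
[[-0.0105  0.9999  0.0029]
 [ 0.5067  0.0028  0.8621]
 [ 0.8621  0.0106 -0.5067]]  tip [ 0.5599 -0.1955  0.0371]
turn to goal deg [0.165  0.4453 0.6048]
tool cm to tip goal (cur axes) [-0.289  -0.0412 -0.4328]
```

View pics/top2.png

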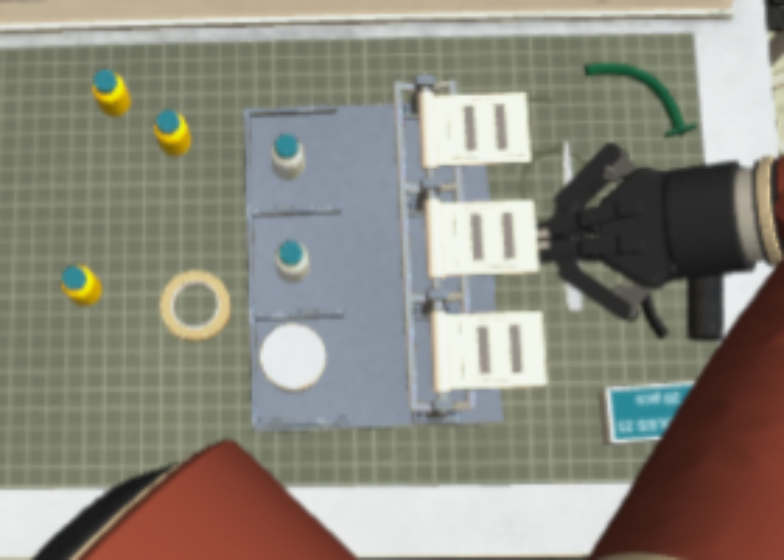

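View pics/scene2.png

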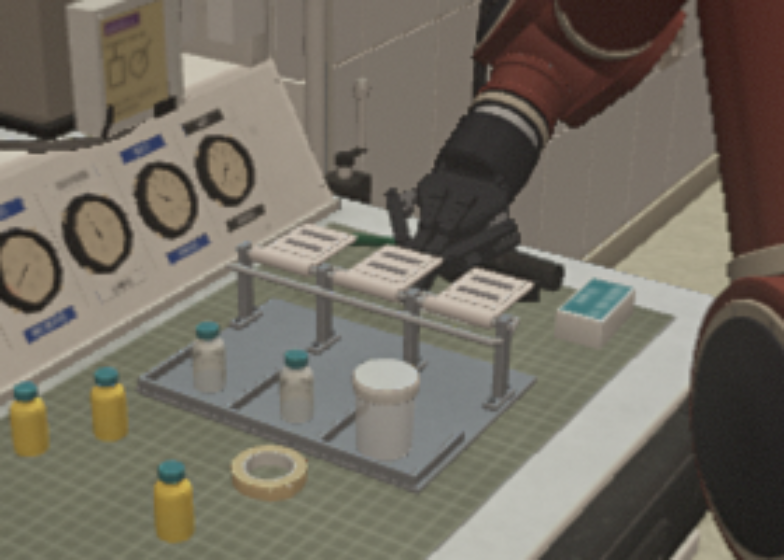

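>>> jog_arm --steps '[[[1.0,0,-0.6],[0,0,0]],[[1.0,0,-0.6],[0,0,0]],[[1.2,0,-0.5],[0,0,0]],[[1.2,0,-0.5],[0,0,0]],[[1.1,0,0.1],[0,0,0]],[[1.1,0,0.1],[0,0,0]],[[0,0,0],[0,0,0]]]'

```text
t: 5.2
tool_pos: [0.5594, -0.3306, 0.2018]
tool_rot: [-1.589, -1.604, -0.921]
contact_force: [-0.3, 0.3, 0.6]
opening: 0.0001
```

```bash
cat >> h.py <<'E'
def look(k):
    for n in ('scene','top'):
        im=ctrl.get_image(n); cv2.imwrite('pics/%s%s.png'%(n,k),cv2.resize(im[100:300,180:460,::-1],None,fx=2.8,fy=2.8))
E
python3 -c "
from h import *
st((.559,-.164,.11)); look('3')"
```

```text
t 5.2 q [-0.7531  0.4754  1.5644  0.7215  1.8627 -0.8345] p [ 0.5594 -0.3306  0.2018] F [-0.3037  0.3156  0.6137] open 0.00010715889694335914
[[-0.0142  0.9999  0.0082]
 [ 0.5114  0.0002  0.8593]
 [ 0.8592  0.0164 -0.5113]]  tip [ 0.5608 -0.182   0.1133]
turn to goal deg [0.4645 0.7578 0.8192]
tool cm to tip goal (cur axes) [ 0.4042 -0.0461  1.715 ]
```

View pics/scene3.png

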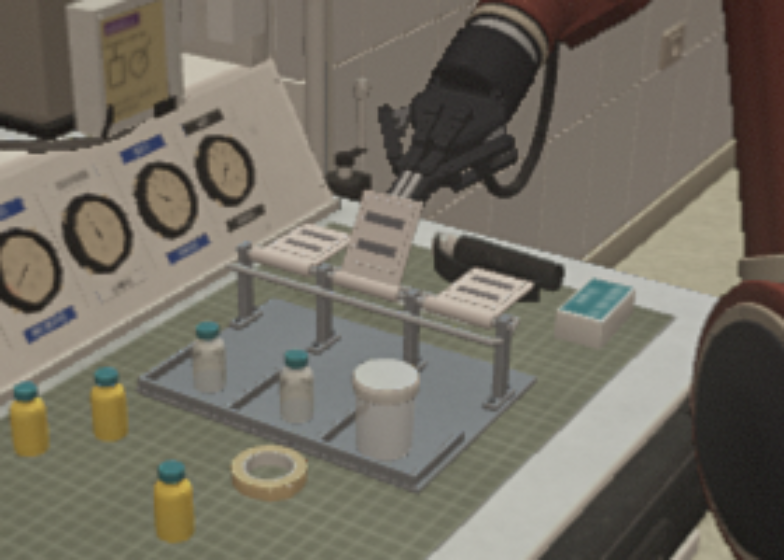

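>>> jog_arm --steps '[[[0.7,0,0.8],[0,0,0]],[[0.7,0,0.8],[0,0,0]],[[0.4,0,0.9],[0,0,0]],[[0.4,0,0.9],[0,0,0]],[[0.3,0,0.8],[0,0,0]],[[0.2,0,0.8],[0,0,0]],[[0,0,0],[0,0,0]]]'

```text
t: 6.0
tool_pos: [0.558, -0.2675, 0.1945]
tool_rot: [-1.587, -1.597, -0.917]
contact_force: [-0.2, 0.6, -0.8]
opening: 0.0002
```

```bash
python3 -c "
from h import *
st((.559,-.164,.11)); look('4')"
```

```text
t 6.0 q [-0.6841  0.4157  1.662   0.7595  1.7994 -0.8089] p [ 0.558  -0.2675  0.1945] F [-0.223   0.5587 -0.8112] open 0.0002389034060687843
[[-0.0089  0.9999  0.0045]
 [ 0.5075  0.0006  0.8616]
 [ 0.8616  0.01   -0.5075]]  tip [ 0.5588 -0.1185  0.1067]
turn to goal deg [0.2578 0.4996 0.5119]
tool cm to tip goal (cur axes) [-2.1771  0.0949 -4.0905]
```

View pics/scene4.png

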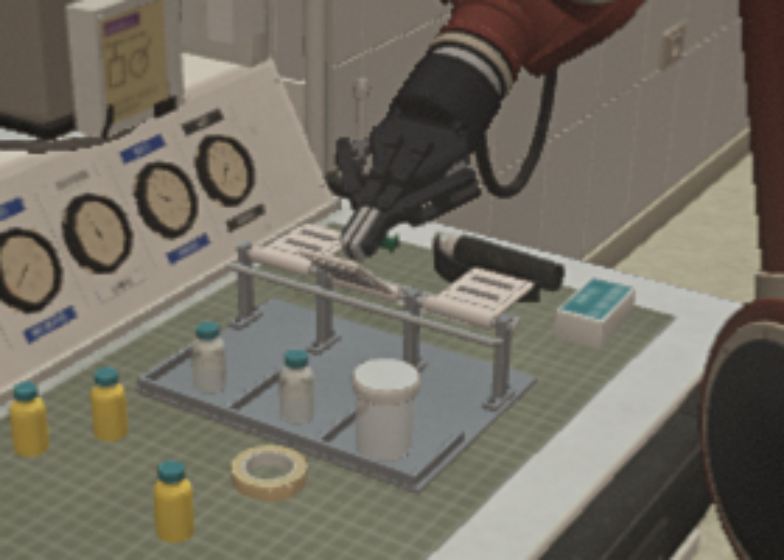

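>>> jog_arm --steps '[[[-1.0,0,-2.5],[0,0,0]],[[-1.6,0,-2.8],[0,0,0]],[[-1.6,0,-2.8],[0,0,0]],[[-1.6,0,-2.8],[0,0,0]],[[0,2.7,0],[0,0,0]],[[0,2.7,0],[0,0,0]],[[0,2.7,0],[0,0,0]],[[0,0,0],[0,0,0]]]'

```text
t: 6.9
tool_pos: [0.6404, -0.4017, 0.2022]
tool_rot: [-1.595, -1.596, -0.922]
contact_force: [0.1, 0.2, -0.2]
opening: 0.0002
```

```bash
python3 -c "
from h import *
st((.6395,-.25,.05)); look('5')"
```

```text
t 6.9 q [-0.749   0.6875  1.2561  0.7498  1.93   -0.7556] p [ 0.6404 -0.4017  0.2022] F [ 0.0507  0.2443 -0.1666] open 0.0002225140772646319
[[-0.0077  0.9999  0.0119]
 [ 0.5101 -0.0063  0.8601]
 [ 0.8601  0.0126 -0.51  ]]  tip [ 0.6425 -0.2529  0.1139]
turn to goal deg [0.6774 0.6707 0.4428]
tool cm to tip goal (cur axes) [-5.5533 -0.1776  3.505 ]
```

View pics/scene5.png

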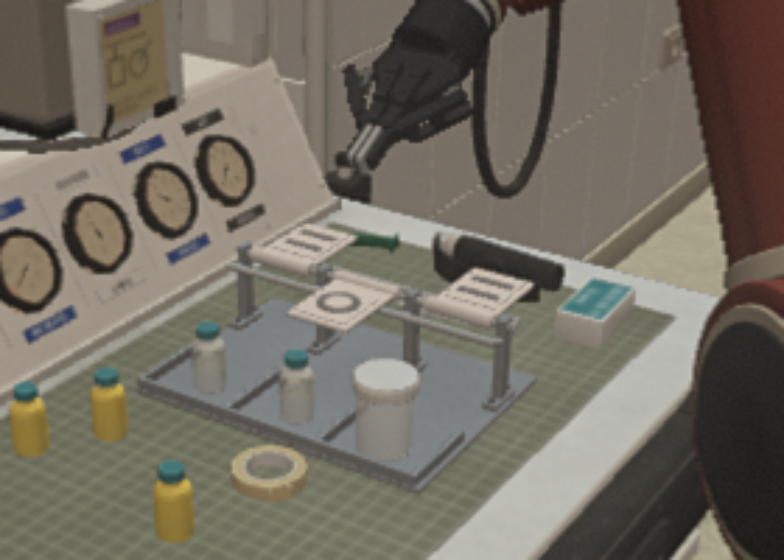

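View pics/top5.png

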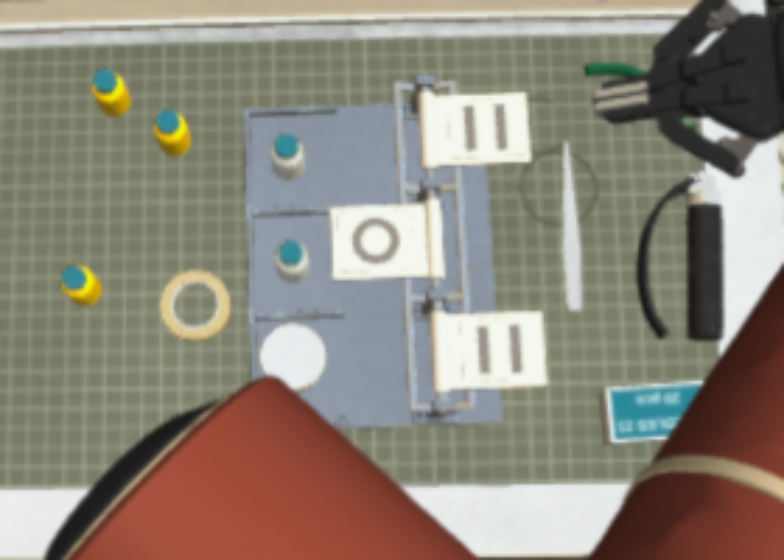

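```bash
python3 -c "
from h import *
print('panel base',onplane('top',[[180+735/2.8,100+14/2.8],[180+100/2.8,100+36/2.8]],0.0))
print('airway',onplane('top',[[180+590/2.8,110+42/2.8],[180+690/2.8,110+100/2.8],[180+640/2.8,110+45/2.8]],0.006))
print('knuckle z.16,.13',onplane('top',[[180+715/2.8,100+2/2.8]],.16),onplane('top',[[180+715/2.8,100+2/2.8]],.13),onplane('top',[[180+740/2.8,100+170/2.8]],.15))
"
```

```text
panel base [[ 0.7539 -0.3957  0.    ]
 [ 0.7453  0.1079 -0.    ]]
airway [[ 0.7061 -0.276   0.006 ]
 [ 0.658  -0.3504  0.006 ]
 [ 0.7031 -0.3148  0.006 ]]
knuckle z.16,.13 [[ 0.6947 -0.3269  0.16  ]] [[ 0.7078 -0.337   0.13  ]] [[ 0.5825 -0.3369  0.15  ]]
```

>>> jog_arm --steps '[[[-1.5,-0.1,1.0],[0.3,0.3,0.4]],[[-1.5,-0.1,1.0],[0.3,0.3,0]],[[-1.5,0,0.9],[0,0,0]],[[-0.8,0,0.4],[0,0,0]],[[0,0,0],[0,0,0]]]'

```text
t: 7.5
tool_pos: [0.6326, -0.3997, 0.1309]
tool_rot: [-1.585, -1.574, -0.912]
contact_force: [-0.2, -0.2, 0.4]
opening: -0.0
```

```bash
python3 -c "
from h import *
st((.6395,-.193,.037))"
```

```text
t 7.5 q [-0.7534  0.7698  1.269   0.7265  1.8827 -0.8105] p [ 0.6326 -0.3997  0.1309] F [-0.1637 -0.1512  0.3964] open -4.8785433050790846e-05
[[ 0.0078  1.     -0.0013]
 [ 0.4965 -0.0027  0.868 ]
 [ 0.868  -0.0074 -0.4965]]  tip [ 0.6324 -0.2495  0.045 ]
turn to goal deg [-0.0766 -0.231  -0.4445]
tool cm to tip goal (cur axes) [2.1832 0.6821 5.3022]
```

>>> jog_arm --steps '[[[0.3,0.2,1.1],[0,0,0]],[[0.4,0.2,1.1],[0,0,0]],[[0.5,0.2,1.1],[0,0,0]],[[0.5,0.1,1.0],[0,0,0]],[[0.5,0,1.0],[0,0,0]],[[0,0,0],[0,0,0]]]'

```text
t: 8.1
tool_pos: [0.641, -0.3368, 0.1245]
tool_rot: [-1.583, -1.576, -0.912]
contact_force: [-0.1, -0.4, -0.6]
opening: -0.0005
```

```bash
python3 -c "
from h import *
st((.6395,-.193,.037)); look('6')"
```

```text
t 8.1 q [-0.6858  0.7221  1.3576  0.7623  1.8123 -0.7963] p [ 0.641  -0.3368  0.1245] F [-0.1095 -0.3727 -0.6198] open -0.0005223291887149091
[[ 0.0053  1.     -0.0018]
 [ 0.4967 -0.001   0.8679]
 [ 0.8679 -0.0055 -0.4967]]  tip [ 0.6407 -0.1866  0.0386]
turn to goal deg [-0.105  -0.2165 -0.3027]
tool cm to tip goal (cur axes) [-0.3908 -0.1488 -0.4756]
```

View pics/top6.png

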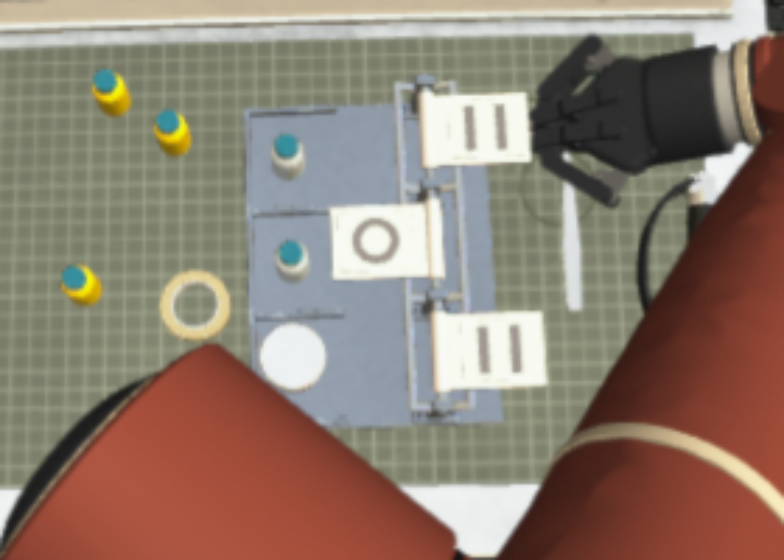

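View pics/scene6.png

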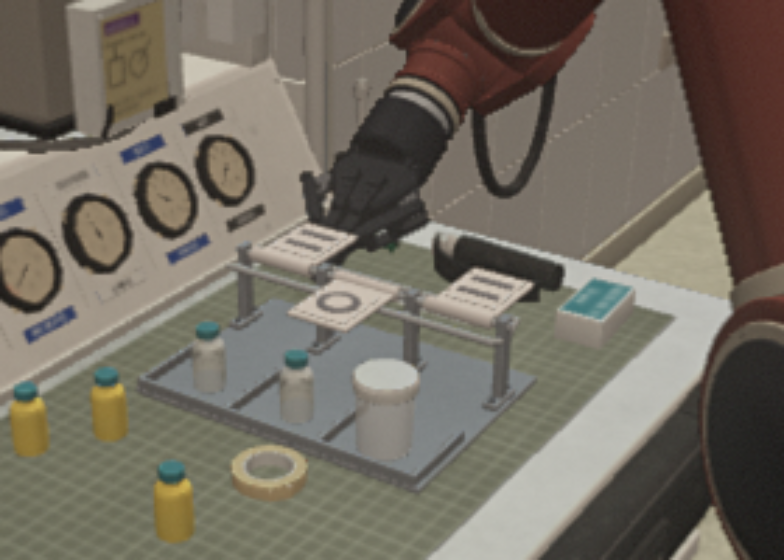

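>>> jog_arm --steps '[[[1.0,0,-0.6],[0,0,0]],[[1.0,0,-0.6],[0,0,0]],[[1.2,0,-0.6],[0,0,0]],[[1.1,0,-0.5],[0,0,0]],[[1.0,0,0.0],[0,0,0]],[[1.0,0,0.1],[0,0,0]],[[0,0,0],[0,0,0]]]'

```text
t: 8.9
tool_pos: [0.6416, -0.3277, 0.1995]
tool_rot: [-1.589, -1.58, -0.916]
contact_force: [0.7, 0.1, 0.4]
opening: 0.0002
```

```bash
python3 -c "
from h import *
st((.6395,-.113,.107)); look('7')"
```

```text
t 8.9 q [-0.6764  0.6095  1.3793  0.7866  1.8643 -0.7264] p [ 0.6416 -0.3277  0.1995] F [0.651 0.141 0.399] open 0.0001721157705766476
[[ 0.0027  1.      0.0041]
 [ 0.5005 -0.0049  0.8657]
 [ 0.8657 -0.0003 -0.5005]]  tip [ 0.6423 -0.1779  0.1129]
turn to goal deg [ 0.2336  0.0318 -0.1564]
tool cm to tip goal (cur axes) [ 2.7249 -0.2419  5.9191]
```

View pics/scene7.png

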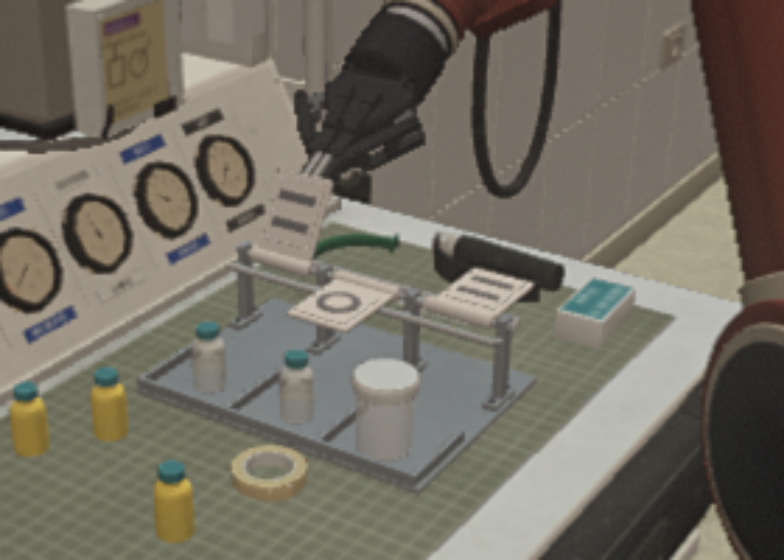

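Same state as with the middle flag, so I'll push it over the same way and then retreat.

>>> jog_arm --steps '[[[0.6,0,0.8],[0,0,0]],[[0.6,0,0.8],[0,0,0]],[[0.4,0,0.9],[0,0,0]],[[0.4,0,0.9],[0,0,0]],[[0.3,0,0.9],[0,0,0]],[[0.3,0,0.9],[0,0,0]],[[0.1,0,0.5],[0,0,0]],[[0,0,0],[0,0,0]]]'

```text
t: 9.8
tool_pos: [0.6405, -0.2575, 0.1887]
tool_rot: [-1.586, -1.573, -0.912]
contact_force: [0.2, 0.6, -0.1]
opening: -0.0001
```

>>> jog_arm --steps '[[[-1.0,0,-2.5],[0,0,0]],[[-1.3,0,-2.8],[0,0,0]],[[-1.3,0,-2.8],[0,0,0]],[[-1.3,0,-2.8],[0,0,0]],[[0,0,-3],[0,0,0]],[[2,0,-2],[0,0,0]],[[0,0,0],[0,0,0]],[[0,0,0],[0,0,0]]]'

```text
t: 10.6
tool_pos: [0.6396, -0.4164, 0.2418]
tool_rot: [-1.587, -1.57, -0.911]
contact_force: [-0.3, 0.6, -0.8]
opening: 0.0
```

```bash
python3 -c "
from h import *
st(); look('8')"
```

```text
t 10.6 q [-0.7625  0.665   1.2193  0.7622  2.0021 -0.7013] p [ 0.6396 -0.4164  0.2418] F [-0.3028  0.6274 -0.8054] open 4.700459547332355e-05
[[ 0.011   0.9999 -0.0007]
 [ 0.4962 -0.0048  0.8682]
 [ 0.8682 -0.0099 -0.4962]]  tip [ 0.6395 -0.2662  0.156 ]
turn to goal deg [-0.0443 -0.2509 -0.6302]
```

View pics/scene8.png

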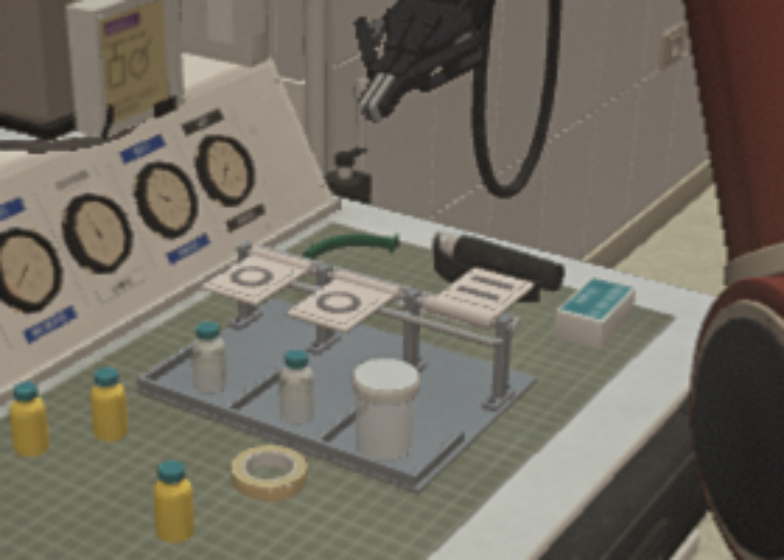

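View pics/top8.png

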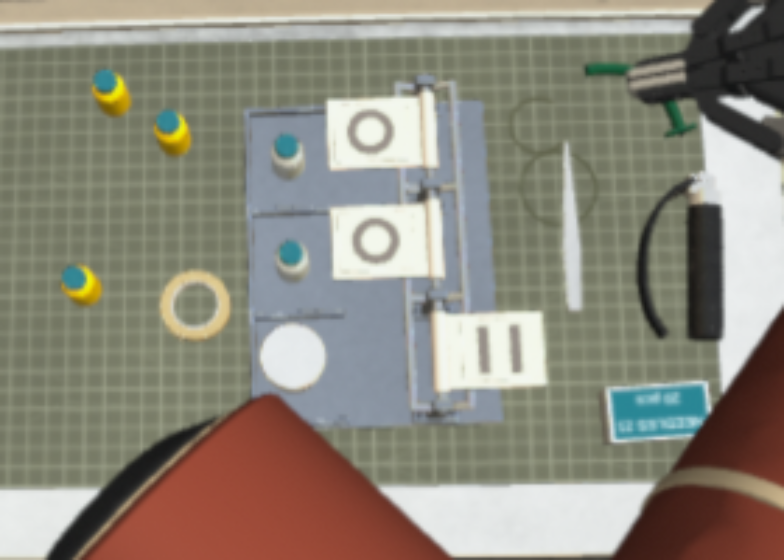

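Both vial flags lie flat with the ring up, at (370,131) and (375,240) in the top view. The pot's flag still shows its bars, nothing else has moved, and the arm is clear.

```bash
python3 -c "
from station import ctrl
print(ctrl.finish_job())"
```

```text
the job is handed in; nothing more can be done
None
```

The flags of both drug vials (middle and far bays) now lie flat on the container side with their ring faces up. I pushed each one over from beneath with the closed fingertips. The specimen pot's flag in the near bay was left as it was, bars up.

My last pictures, from the scene and top cameras, show both rings up. The containers, forceps, laryngoscope, tape and needle box are where they started, and so is the airway as far as it can be seen past the gripper. The gripper is clear of everything. Wrist force readings, taken at the end of each move, were all under about 2.5 N. The job was handed in about 10.7 s into the 45 s allowed, and no check failed or disagreed.

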